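Strip the used filters from the downdraft sanding unit

TASK

Strip the used filters from the grey downdraft sanding unit. First turn the damper knob until the black pointer stands in line with the red mark. Then take out every blue filter, turning its yellow swing tab aside before you lift it, and lay the filters flat, handle up and not on top of one another, in the green tray; finish with all the tabs turned back to point over their bays, the pointer still at the mark, and the tools and other things lying about undisturbed.

Things in the scene. Friction and masses are not known exactly. Their poses are not given: they have to be found in the camera images.
- sander: grey sanding unit on feet, fixed, flat top 54 mm high. Origin on the bench; x points away from the robot, y left, z up; its top reaches x -10 to 220, y -166 to 166 mm. Bays 0 to 3: centres (88, -120), (88, -40), (88, 40), (88, 120) mm; pockets 116 x 72 mm, 12 mm deep: filters lie flush, 3 mm play all round. 2 to 4 bays are filled; Tab pivots: x 13 mm, y of the bays
- damper_knob (a joint): black knob, 44 mm across, with a raised bar grip, behind bays 2 and 3; in rad, 0 to 6.3, growing clockwise seen from above. At 0 the bar lies along the unit's x, and it turns with the knob. Turns easily (0.03 N m) and stays where left. Each rad clockwise moves the pointer 10 mm to the right (unit's -y). Starts at 0.3 to 1.5 and needs 1.7 to 4.9 rad clockwise
- damper_knob_grip (a point): point on the knob's axis at the height to grip it, 91 mm above the bench; the bar grip is 42 mm long, 14 mm thick and stands from 68 to 98 mm above the bench. It lies at (184, 85) mm in the unit's frame
- pointer_tip (a point): tip of the small black pointer that the knob drives along the white scale; slides along the unit's y axis
- mark_tip (a point): tip of the red mark on the far side of the same scale, standing at another place at each start; it does not move. Pointer and mark are in line when their y in the unit's frame agrees; their tips are then 3 mm apart in the unit's x
- filter0: blue panel, pleated face, 110 (x) x 66 (y) x 12 mm, about 0.12 kg, that starts in bay 0 (None if that bay is empty). Origin at the centre of its underside, z up. A bar handle stands in the middle of its top: 46 mm along x, 12 mm thick along y, 28 mm tall (from 12 to 40 mm above the origin)
- filter1: blue panel, pleated face, 110 (x) x 66 (y) x 12 mm, about 0.12 kg, that starts in bay 1 (None if that bay is empty). Origin at the centre of its underside, z up. A bar handle stands in the middle of its top: 46 mm along x, 12 mm thick along y, 28 mm tall (from 12 to 40 mm above the origin)
- filter2: blue panel, pleated face, 110 (x) x 66 (y) x 12 mm, about 0.12 kg, that starts in bay 2 (None if that bay is empty). Origin at the centre of its underside, z up. A bar handle stands in the middle of its top: 46 mm along x, 12 mm thick along y, 28 mm tall (from 12 to 40 mm above the origin)
- filter3: blue panel, pleated face, 110 (x) x 66 (y) x 12 mm, about 0.12 kg, that starts in bay 3 (None if that bay is empty). Origin at the centre of its underside, z up. A bar handle stands in the middle of its top: 46 mm along x, 12 mm thick along y, 28 mm tall (from 12 to 40 mm above the origin)
- tab0 (a joint): yellow swing tab of bay 0, in rad: 0 = pointing at the bay (unit's +x) with its last 14 mm over the filter's front edge, growing counterclockwise seen from above to its stop at 1.57 = turned aside along the unit's +y. Above 1.4 it is clear of the filter. Stiff enough to stay where it is left (about 1 N at the post). Starts at 0 to 0.3
- post0 (a point): centre of the top end of the thumb post on tab 0: an upright round post 12 mm thick, rising 26 mm above the tab (from 61 to 87 mm above the bench), 24 mm from the tab's pivot; it goes round the pivot with the tab
- tab1 (a joint): yellow swing tab of bay 1, in rad: 0 = pointing at the bay (unit's +x) with its last 14 mm over the filter's front edge, growing counterclockwise seen from above to its stop at 1.57 = turned aside along the unit's +y. Above 1.4 it is clear of the filter. Stiff enough to stay where it is left (about 1 N at the post). Starts at 0 to 0.3
- post1 (a point): centre of the top end of the thumb post on tab 1: an upright round post 12 mm thick, rising 26 mm above the tab (from 61 to 87 mm above the bench), 24 mm from the tab's pivot; it goes round the pivot with the tab
- tab2 (a joint): yellow swing tab of bay 2, in rad: 0 = pointing at the bay (unit's +x) with its last 14 mm over the filter's front edge, growing counterclockwise seen from above to its stop at 1.57 = turned aside along the unit's +y. Above 1.4 it is clear of the filter. Stiff enough to stay where it is left (about 1 N at the post). Starts at 0 to 0.3
- post2 (a point): centre of the top end of the thumb post on tab 2: an upright round post 12 mm thick, rising 26 mm above the tab (from 61 to 87 mm above the bench), 24 mm from the tab's pivot; it goes round the pivot with the tab
- tab3 (a joint): yellow swing tab of bay 3, in rad: 0 = pointing at the bay (unit's +x) with its last 14 mm over the filter's front edge, growing counterclockwise seen from above to its stop at 1.57 = turned aside along the unit's +y. Above 1.4 it is clear of the filter. Stiff enough to stay where it is left (about 1 N at the post). Starts at 0 to 0.3
- post3 (a point): centre of the top end of the thumb post on tab 3: an upright round post 12 mm thick, rising 26 mm above the tab (from 61 to 87 mm above the bench), 24 mm from the tab's pivot; it goes round the pivot with the tab
- tray: loose shallow green tray, 140 (x) x 322 (y) mm outside, 22 mm high, walls and floor 4 mm. Origin at the centre of its underside. It takes four filters laid flat in a row, their long sides along its x, centres at y = -115, -38, 38 and 115 mm. It can be pushed about
- cup: bystander, to be left alone: blue plastic cup, 92 mm high; origin at the centre of its underside
- sanding_block: bystander, to be left alone: cork sanding block, 61 x 105 x 31 mm; origin at the centre of its underside
- chisel: bystander, to be left alone: chisel with a wooden handle, 244 mm long; origin at the centre of its underside
- offcut: bystander, to be left alone: flat wood offcut, 35 x 120 x 15 mm; origin at the centre of its underside
Things that resemble listed ones, but are neither listed nor needed, are in the scene too. What is shaped like the filter2 but turquoise is not meant.

How it is judged:
By the outcome, as a careful person would: the job done as asked, in the order asked, and still so for the second after the job is handed in, with the robot touching nothing.
Of filter0, filter1, filter2, filter3 only 2 to 4 are there at a start; the rules pass over those that are not, and their reading is None.
At some moment in a run one of tray may be knocked a few centimetres aside while the robot is not near it.
Once in a run the grip may slacken for a moment while it holds something.
It also fails if it takes over 210 s, if anything falls off the work surface, if the arm or the gripper's body presses on something with over 40 N, if the wrist force passes 120 N, or if a joint passes its speed limit or range.

ROBOT

A 6-joint arm with a two-finger parallel gripper is mounted at the origin on a cart in front of the work surface, level with it; the furniture and walls round the work are solid. World frame = base frame: x ahead of the robot, y to its left, z up, the work surface at z = 0. Lengths are in m, angles in rad, forces in N, time in s.
With the tool pointing down it reaches from about 0.35 to 0.925 m from the base axis. Payload 6.4 kg.
Tool frame: the origin (TCP) lies between the finger pads; the fingertips stand 22 mm ahead of it and the grasp point (between the pads) lies 3 mm ahead of it; z points along the fingers, y is the line along which they close (so a half turn about z gives the same grasp; the last joint's range is limited). The gripper opens to 85 mm and grips with 20 to 120 N. Pads are 22 mm wide; open, the fingers measure 114 mm over their backs; the gripper's body (76 mm by 85 mm) begins 54 mm behind the grasp point. The pads swing forward as they close: fully open they stand 13 mm farther back than shut.
Start: joints at [-0.174, 0.245, 1.558, -0, 1.339, -0.174], TCP at [0.65, 0, 0.253] pointing down, gripper open.
Joint ranges: [-3.13, 3.13], [-1.02, 2.26], [0.13, 2.54], [-0.95, 4.09], [0.21, 2.88], [-2.74, 2.74]. Speed limits (rad/s): [2.57, 2.57, 3.14, 3.14, 3.14, 3.14].

INTERFACE

Orientations are given as a unit quaternion [x, y, z, w].
In Python, from rig import manip gives the robot as it stands. The module is installed in compiled form; this text tells all that it offers. Calls block until the motion is done:
- manip.reach(position, orientation): joint-space move of the TCP to a pose.
- manip.line_to(position, rotation=None, feed=0.15, max_force=None): straight line of the TCP; rotation=None keeps the orientation; feed is the mean speed in m/s. With max_force (N) it stops when the force on the tool has changed by that much, and returns True; else False.
- manip.movej(angles): joint-space move.
- manip.move_gripper(opening): finger opening in m; the grip force is fixed at half the most; returns when the fingers have stopped.
- manip.hold(seconds).
- manip.ik(position, orientation): joint angles nearest the present ones, or None.
- manip.read_camera(name): name is "scene" or "side" or "wrist"; returns the picture (400x640x3 uint8, blue, green, red); there is no depth.
- manip.camera_info(name): a dict with "K" (3x3 intrinsics, pixels), "R" (3x3) and "t" (3): a world point X has camera coordinates R X + t; the wrist camera has in their place "mount" (4x4, takes a point from camera to tool coordinates, whose origin is the TCP and whose axes are the flange's). Camera axes: x right, y down, z forward; pixel columns grow to the right and rows downward; lengths in m; the calibration is good to about 2 mm. A picture is of the moment at which its call begins: read the wrist's pose just before it. camera_info takes no time and is no camera call.
A pose or a line that the arm cannot do raises manip.MotionError and nothing moves.
- manip.job_done(): hands the job in; it is judged then, once.
Trained networks look in the newest picture that a camera, given by its name, has taken for a name from the list of things; names that differ only in an ending like _2 or _b are one class to them, and where a whole thing is asked for, a point or a joint stands for the part that bears it (a point fixed in the world has none). Each returns a list of dicts, best first, with "confidence" (0 to 1); they miss things now and then, are a little off and sometimes report something else, mostly with a low value. They report only what shows in the picture. A call takes as long as a camera call. They do not tell look-alikes from the thing itself.
- manip.recognise(camera, target): "at" ([column, row] as shares, 0 to 1, of the picture: columns of its width, rows of its height, amid what is visible of it).
- manip.tip_of(camera, target): "at" ([column, row] as shares, 0 to 1, of the picture: columns of its width, rows of its height: a listed point, or the origin of a listed thing).
Readings, each from a call of its own:
- manip.read_time_s(): time.
- manip.read_q(): joint angles.
- manip.read_joint_vel(): joint speeds.
- manip.read_joint_torque(): joint torques, N m.
- manip.read_tool_pos(): TCP position.
- manip.read_tcp_rot(): TCP orientation.
- manip.read_contact_force(): force on the tool from outside, world axes, zero at the start.
- manip.read_wrist_torque(): the same for the moment, N m.
- manip.read_finger_gap(): finger opening in m.
- manip.read_grasp_force(): force on a finger pad.
Only numpy, scipy, OpenCV 4.12 (cv2) and the standard library are available. Lean on these libraries where they do the work, as an engineer would, in place of code of your own. Each camera call takes 0.05 s, during which the arm holds its last target. There are 200 camera calls.

## Working session

There is one attempt and no reset: what is moved stays moved. The work goes in short steps, each a Python script; the robot and the scene stay as the last script left them, time stands still between calls to the robot, and variables do not carry over. Pictures are saved under pics/ and viewed, at most 14 in all, crops included, and the job is handed in when it is done.

```bash
mkdir -p pics; ls
python3 - <<'E'
from rig import manip
import cv2,numpy as np
np.set_printoptions(precision=3,suppress=True)
for c in ["scene","side"]:
    cv2.imwrite(f"pics/{c}0.png",manip.read_camera(c))
    i=manip.camera_info(c);print(c,i["K"],-i["R"].T@i["t"],i["R"])
print(manip.camera_info("wrist"),manip.read_tcp_rot(),manip.read_time_s())
E
```

```text
pics
scene [[500.661   0.    321.482]
 [  0.    500.661 195.21 ]
 [  0.      0.      1.   ]] [-0.386 -0.672  1.378] [[ 0.578 -0.816 -0.005]
 [-0.602 -0.423 -0.678]
 [ 0.551  0.395 -0.735]]
side [[403.406   0.    316.367]
 [  0.    403.406 193.2  ]
 [  0.      0.      1.   ]] [ 0.128 -1.09   0.706] [[ 0.921 -0.39   0.015]
 [-0.168 -0.43  -0.887]
 [ 0.352  0.814 -0.461]]
{'K': array([[324.762,   0.   , 320.268],
       [  0.   , 324.762, 197.876],
       [  0.   ,   0.   ,   1.   ]]), 'mount': array([[-0.   , -0.95 , -0.311,  0.081],
       [ 1.   ,  0.   , -0.001, -0.002],
       [ 0.001, -0.311,  0.95 , -0.12 ],
       [ 0.   ,  0.   ,  0.   ,  1.   ]])} [ 0.707  0.707 -0.001 -0.001] 0.1
```

View pics/scene0.png

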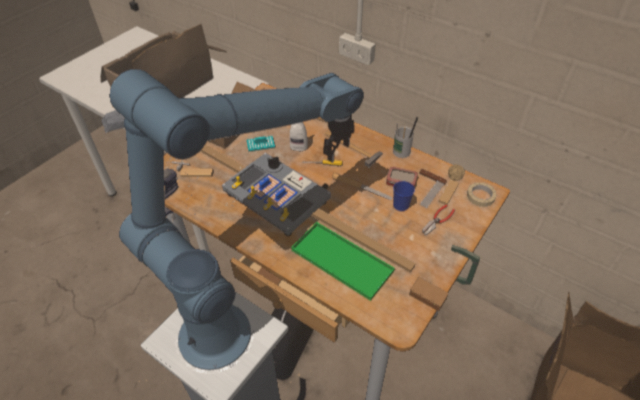

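View pics/side0.png

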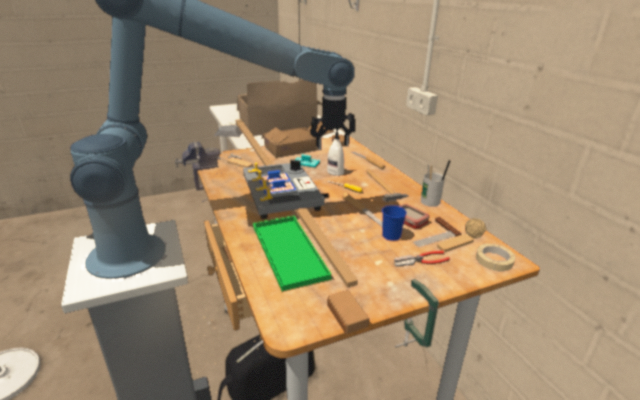

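```bash
cat > h.py <<'E'
from rig import manip
import cv2, numpy as np
from scipy.spatial.transform import Rotation as Ro
np.set_printoptions(precision=4,suppress=True)
def quat(a):
    "tool down, closing line (tool y) along world angle a"
    c,s=np.cos(a),np.sin(a)
    return Ro.from_matrix(np.array([[-s,c,0],[c,s,0],[0,0,-1]]).T.reshape(3,3).T if 0 else np.column_stack([[-s,c,0],[c,s,0],[0,0,-1]])).as_quat()
def cam(name):
    "K, R, t now (call just before read_camera)"
    i=manip.camera_info(name)
    if name!="wrist": return i["K"],np.array(i["R"]),np.array(i["t"])
    T=np.eye(4);T[:3,:3]=Ro.from_quat(manip.read_tcp_rot()).as_matrix();T[:3,3]=manip.read_tool_pos()
    M=np.linalg.inv(T@i["mount"]);return i["K"],M[:3,:3],M[:3,3]
def shot(name,fn=None):
    c=cam(name);im=manip.read_camera(name)
    if fn: cv2.imwrite(fn,im)
    return c,im
def ray(c,uv,z):
    K,R,t=c;d=R.T@np.linalg.solve(K,[uv[0],uv[1],1]);o=-R.T@t
    return o+d*(z-o[2])/d[2]
def proj(c,X):
    K,R,t=c;p=K@(R@np.asarray(X,float)+t);return p[:2]/p[2]
def find(name,c,target,z,fn="tip_of",n=4):
    return [(round(r["confidence"],2),np.array(r["at"])*[640,400],ray(c,np.array(r["at"])*[640,400],z)) for r in getattr(manip,fn)(name,target)[:n]]
E
python3 - <<'E'
from h import *
for n in ["scene","side"]:
    c,im=shot(n)
    for t,z in [("sander",0),("tray",0),("damper_knob_grip",.091),("pointer_tip",.056),("mark_tip",.056),("filter1",.042),("post0",.087),("cup",0),("sanding_block",0),("chisel",0),("offcut",0)]:
        print(n,t,*find(n,c,t,z),sep="  ")
E
```

```text
scene  sander
scene  tray  (0.81, array([340.224, 258.4  ]), array([ 0.4465, -0.1501,  0.    ]))
scene  damper_knob_grip  (0.71, array([272.192, 159.   ]), array([0.6216, 0.2769, 0.091 ]))
scene  pointer_tip
scene  mark_tip
scene  filter1  (0.88, array([260.288, 146.2  ]), array([0.6906, 0.3991, 0.042 ]))  (0.74, array([281.984, 196.08 ]), array([0.5281, 0.16  , 0.042 ]))  (0.57, array([266.624, 188.68 ]), array([0.5247, 0.2292, 0.042 ]))
scene  post0  (0.63, array([251.072, 184.88 ]), array([0.4765, 0.2564, 0.087 ]))  (0.56, array([239.296, 179.32 ]), array([0.4732, 0.3095, 0.087 ]))  (0.43, array([266.304, 197.8  ]), array([0.4594, 0.1717, 0.087 ]))  (0.37, array([285.504, 209.4  ]), array([0.4557, 0.0837, 0.087 ]))
scene  cup  (0.85, array([402.816, 204.88 ]), array([ 0.7776, -0.2046,  0.    ]))
scene  sanding_block  (0.74, array([427.072, 299.6  ]), array([ 0.4725, -0.4605,  0.    ]))
scene  chisel  (0.63, array([362.496, 185.6  ]), array([ 0.7757, -0.0312,  0.    ]))
scene  offcut
side  sander  (0.6, array([255.104, 198.52 ]), array([0.4396, 0.1996, 0.    ]))  (0.33, array([268.
[... 789 characters left out ...]
ray([0.4556, 0.1012, 0.087 ]))  (0.57, array([258.816, 168.8  ]), array([0.4764, 0.2639, 0.087 ]))  (0.41, array([256.512, 161.32 ]), array([0.4875, 0.3363, 0.087 ]))
side  cup  (0.71, array([388.928, 234.28 ]), array([ 0.7715, -0.189 ,  0.    ]))
side  sanding_block  (0.92, array([343.424, 314.6  ]), array([ 0.4804, -0.4504,  0.    ]))
side  chisel  (0.67, array([363.072, 214.12 ]), array([ 0.756 , -0.0468,  0.    ]))  (0.3, array([294.784, 160.48 ]), array([0.7002, 0.4848, 0.    ]))  (0.3, array([238.016, 163.4  ]), array([0.4563, 0.543 , 0.    ]))  (0.19, array([254.4, 197.4]), array([0.4395, 0.209 , 0.    ]))
side  offcut  (0.7, array([235.072, 164.92 ]), array([0.4405, 0.5311, 0.    ]))
```

Run:
```python
from h import *
manip.reach([0.53,0.235,0.29],quat(0))
c,im=shot("wrist","pics/w1.png")
for t,z in [("damper_knob_grip",.091),("pointer_tip",.056),("mark_tip",.056),("filter1",.042),("post0",.087),("sander",0)]:
    print(t,*find("wrist",c,t,z),sep="  ")
cv2.imwrite("pics/w1c.png",cv2.resize(im[:,130:530],(800,800))[0:800][:, :][:800][::1][100:700])
```

```text
damper_knob_grip  (0.76, array([412.48, 137.08]), array([0.6184, 0.2728, 0.091 ]))
pointer_tip  (0.51, array([390.4, 208.4]), array([0.6098, 0.1863, 0.056 ]))
mark_tip  (0.62, array([394.496, 236.   ]), array([0.617 , 0.1513, 0.056 ]))
filter1  (0.88, array([312.128, 227.8  ]), array([0.5184, 0.1559, 0.042 ]))  (0.61, array([315.52, 159.48]), array([0.5231, 0.241 , 0.042 ]))  (0.4, array([245.184, 177.32 ]), array([0.4408, 0.2199, 0.042 ]))  (0.32, array([264.  , 241.12]), array([0.4583, 0.1379, 0.042 ]))
post0  (0.93, array([262.592, 161.4  ]), array([0.4704, 0.2481, 0.087 ]))  (0.79, array([257.984, 298.6  ]), array([0.4559, 0.086 , 0.087 ]))  (0.75, array([264.384,  81.72 ]), array([0.4764, 0.3239, 0.087 ]))  (0.69, array([262.784, 240.48 ]), array([0.4656, 0.1604, 0.087 ]))
sander  (0.89, array([244.096, 181.32 ]), array([0.429 , 0.2037, 0.    ]))
```

View pics/w1.png

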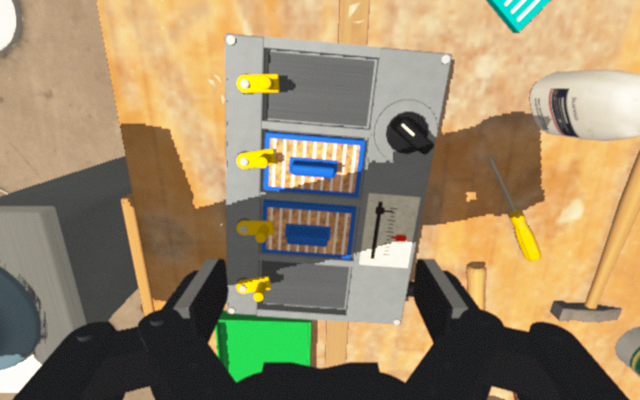

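```bash
cat >> h.py <<'E'
def U(p,x,y,z):
    "unit frame (m) -> world; p=(x,y,yaw)"
    c,s=np.cos(p[2]),np.sin(p[2]);return np.array([p[0]+c*x-s*y,p[1]+s*x+c*y,z])
E
python3 - <<'E'
from h import *
from scipy.optimize import least_squares
c=cam("wrist");im=cv2.imread("pics/w1.png")
# pixel guesses: top outline edges + pocket3 corners
px=[(228,34),(453,53),(402,325)]; un=[(-.010,.166),(.220,.166),(.220,-.166)]
px+=[(268,48),(379,57),(372,129)]; un+=[(.030,.156),(.146,.156),(.146,.084)]
z=.054
W=[ray(c,p,z) for p in px]
f=lambda p:np.concatenate([(U(p,*u,z)-w)[:2] for u,w in zip(un,W)])
r=least_squares(f,[.43,.2,-.07]);print(r.x,r.fun.reshape(-1,2)*1e3)
p=r.x;S=3
big=cv2.resize(im,None,fx=S,fy=S,interpolation=cv2.INTER_CUBIC)
def poly(pts,z,col):
    q=np.array([proj(c,U(p,*u,z)) for u in pts]);q=((q+.5)*S-.5)
    cv2.polylines(big,[np.round(q).astype(int)],True,col,1)
R=lambda x0,x1,y0,y1:[(x0,y0),(x1,y0),(x1,y1),(x0,y1)]
poly(R(-.01,.22,-.166,.166),.054,(0,0,255))
for y in(-.12,-.04,.04,.12): poly(R(.03,.146,y-.036,y+.036),.054,(0,255,0))
a=np.linspace(0,6.28,40);poly([(.184+.022*np.cos(t),.085+.022*np.sin(t)) for t in a],.068,(255,255,0))
cv2.imwrite("pics/ov1.png",cv2.resize(big[75:975,640:1400],None,fx=.66,fy=.66,interpolation=cv2.INTER_AREA))
E
```

```text
[ 0.4313  0.2045 -0.0822] [[-2.2363  1.198 ]
 [ 2.1854 -0.0666]
 [ 0.8409 -0.8308]
 [-2.1427  0.6775]
 [ 1.8194 -0.3654]
 [-0.4667 -0.6127]]
```

View pics/ov1.png

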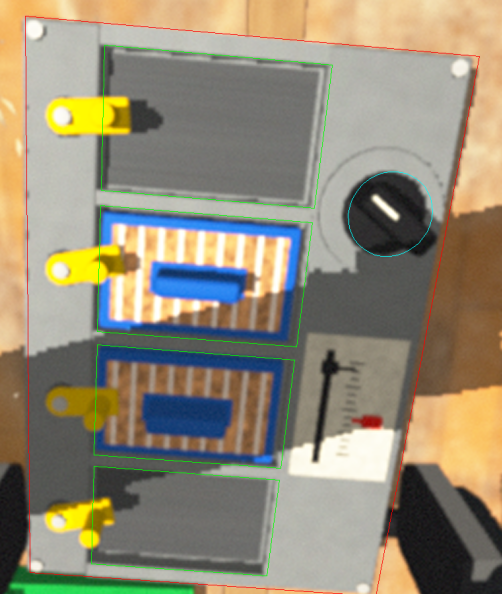

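```bash
cat >> h.py <<'E'
P=(.431,.2045,-.082)
E
python3 - <<'E'
from h import *
g=U(P,.184,.085,.094);a=P[2]-.64+np.pi/2
manip.reach(g+[0,0,.09],quat(a));q=manip.read_q();print(q)
manip.move_gripper(.06)
print(manip.line_to(g,feed=.1,max_force=15))
manip.move_gripper(0);print(manip.read_finger_gap(),manip.read_contact_force(),manip.read_tool_pos())
q=np.array(manip.read_q());q0=q.copy()
for i in range(6):
    q=q.copy();q[5]=q0[5]+min(3.0,2.6-q0[5])*(i+1)/6;manip.movej(q)
print(manip.read_q(),manip.read_finger_gap(),manip.read_contact_force(),manip.read_wrist_torque(),manip.read_time_s())
manip.move_gripper(.06);manip.line_to(g+[0,0,.1])
# look: scale centred at unit (.185,-.035)
manip.reach(U(P,.185,.0,.0)+[0,0,.20],quat(0))
c,im=shot("wrist","pics/w2.png")
for t,z in [("pointer_tip",.056),("mark_tip",.056),("damper_knob_grip",.091)]: print(t,*find("wrist",c,t,z),sep="  ")
E
```

```text
[ 0.2488  0.374   1.528  -0.0001  1.2392 -0.5985]
False
0.012693502210210678 [-3.4018 -3.2957  5.2762] [0.6209 0.2737 0.0947]
[ 0.2473  0.4808  1.5645 -0.0035  1.0961  2.3971] 0.01282699685227333 [ 6.7529 -1.9107 -3.5192] [-0.4475 -1.0346 -0.0044] 8.7
pointer_tip  (0.44, array([316.416, 231.68 ]), array([0.6099, 0.1525, 0.056 ]))
mark_tip
damper_knob_grip  (0.92, array([330.176,  87.72 ]), array([0.62  , 0.2727, 0.091 ]))
```

View pics/w2.png

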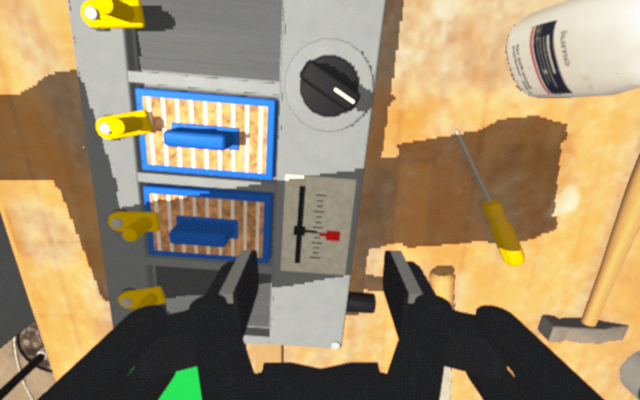

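Run:
```python
from h import *
im=cv2.imread("pics/w2.png");c=cam("wrist")
x0,y0=285,205
o=cv2.resize(im[y0:y0+50,x0:x0+70],None,fx=11,fy=11,interpolation=cv2.INTER_CUBIC)
# unit x line through mark centroid
hsv=im.astype(int);m=(hsv[:,:,2]>120)&(hsv[:,:,1]<70)&(hsv[:,:,0]<70);m[:, :310]=0;m[:,350:]=0;m[:200]=0;m[260:]=0
ys,xs=np.nonzero(m);print(len(xs),xs.min(),xs.max(),ys.mean(),xs.mean())
w=ray(c,(xs.mean(),ys.mean()),.056)
d=np.array([np.cos(P[2]),np.sin(P[2]),0])
q=[((proj(c,w+d*s)-[x0,y0]+.5)*11).astype(int) for s in(-.03,.01)]
cv2.line(o,tuple(map(int,q[0])),tuple(map(int,q[1])),(0,255,0),1)
cv2.imwrite("pics/w2c.png",o)
print(np.linalg.norm(proj(c,w)-proj(c,w+[0,.001,0])),"px/mm")
```

```text
122 320 339 235.2377049180328 331.2295081967213
1.029988297322753 px/mm
```

View pics/w2c.png

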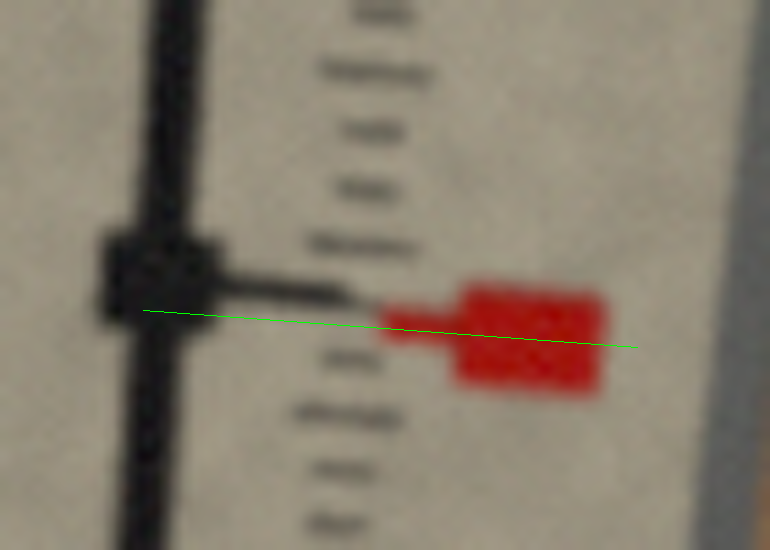

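```bash
cat > look.py <<'E'
from h import *
def pointer(fn):
    manip.reach(U(P,.185,.0,.0)+[0,0,.20],quat(0))
    c,im=shot("wrist");x0,y0=285,205
    h=im.astype(int);m=(h[:,:,2]>1.8*h[:,:,1])&(h[:,:,2]>60);m[:,:310]=0;m[:,350:]=0;m[:200]=0;m[260:]=0
    ys,xs=np.nonzero(m);w=ray(c,(xs.mean(),ys.mean()),.056);d=np.array([np.cos(P[2]),np.sin(P[2]),0])
    o=cv2.resize(im[y0:y0+50,x0:x0+70],None,fx=11,fy=11,interpolation=cv2.INTER_CUBIC)
    q=[((proj(c,w+d*s)-[x0,y0]+.5)*11).astype(int) for s in(-.03,.01)]
    cv2.line(o,tuple(map(int,q[0])),tuple(map(int,q[1])),(0,255,0),1);cv2.imwrite(fn,o)
E
python3 - <<'E'
from look import *
g=U(P,.184,.085,.094);a=P[2]-.64+np.pi/2-2.996+np.pi
manip.reach(g+[0,0,.09],quat(a));manip.move_gripper(.06)
print(manip.line_to(g,feed=.1,max_force=15))
manip.move_gripper(0);print(manip.read_finger_gap(),manip.read_contact_force())
q=np.array(manip.read_q());print(q);q[5]+=.245;manip.movej(q)
manip.move_gripper(.06);manip.line_to(g+[0,0,.1])
pointer("pics/w3c.png");print(manip.read_time_s())
E
```

```text
False
0.01299615992730009 [-3.7393 -3.4936  5.2583]
[ 0.2485  0.4804  1.5651 -0.0014  1.0978 -0.7454]
17.125
```

View pics/w3c.png

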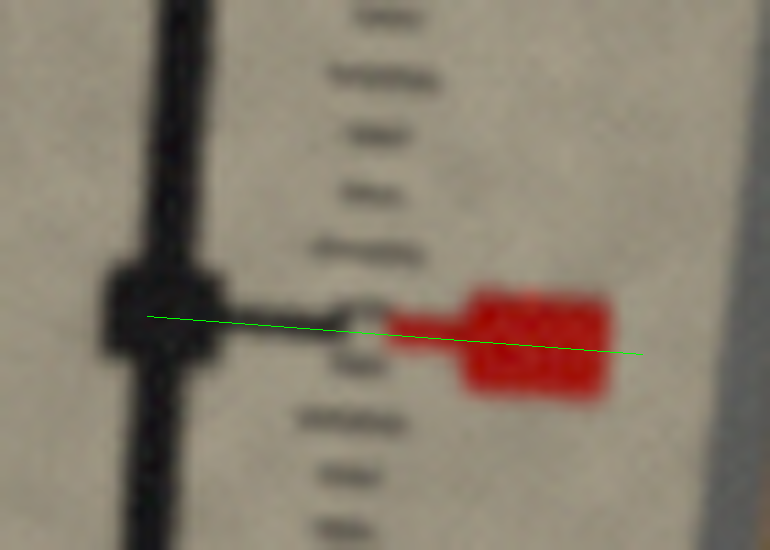

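```bash
cat > act.py <<'E'
from h import *
Y=[-.12,-.04,.04,.12]
def tab(i,p0,p1):
    "grip post i at angle p0, swing the tab to p1, let go"
    pos=lambda f,z:U(P,.013+.024*np.cos(f),Y[i]+.024*np.sin(f),z)
    ori=lambda f:quat(P[2]+f-np.pi/2)
    manip.reach(pos(p0,.17),ori(p0));manip.move_gripper(.045)
    if manip.line_to(pos(p0,.087),feed=.12,max_force=12): print("contact",i,manip.read_tool_pos())
    manip.move_gripper(0);g=manip.read_finger_gap()
    for f in np.linspace(p0,p1,7)[1:]: manip.line_to(pos(f,.087),ori(f),feed=.06)
    print("tab",i,"gap",g,manip.read_finger_gap(),manip.read_contact_force(),manip.read_q()[5])
    manip.move_gripper(.045);manip.line_to(pos(p1,.17),feed=.2)
E
python3 - <<'E'
from act import *
tab(2,.29,1.56)
tab(1,.02,1.56)
manip.reach([0.53,0.235,0.29],quat(0))
c,im=shot("wrist","pics/w4.png")
for t,z in [("filter1",.042),("post0",.087),("tray",0)]: print(t,*find("wrist",c,t,z),sep="  ")
print(manip.read_time_s())
E
```

```text
tab 2 gap 0.009797506663135712 0.009281167994331733 [-3.6012 -2.2377  8.4291] 0.4121670113642498
tab 1 gap 0.009698519956368532 0.009381904581735346 [-4.2366 -3.2422  8.9284] 0.2570888043796287
filter1  (0.86, array([316.928, 162.   ]), array([0.5217, 0.2388, 0.042 ]))
post0  (0.98, array([243.2 , 142.32]), array([0.45  , 0.2679, 0.087 ]))  (0.85, array([241.024, 220.52 ]), array([0.4415, 0.185 , 0.087 ]))  (0.74, array([267.904,  81.28 ]), array([0.4772, 0.3244, 0.087 ]))
tray
30.1833
```

View pics/w4.png

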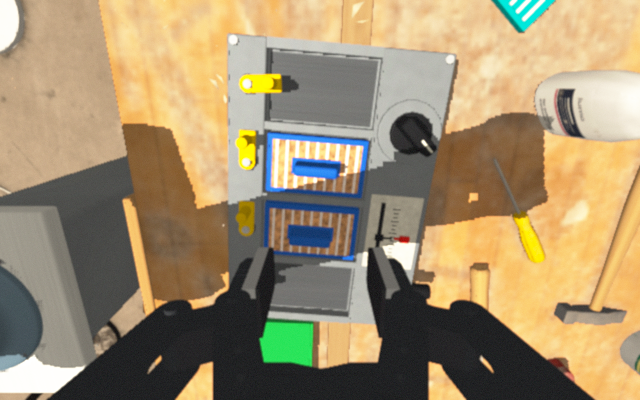

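```bash
cat >> act.py <<'E'
def tray(name="scene",fn=None):
    "tray centre x,y, yaw, size from the green blob's outline at rim height"
    c,im=shot(name,fn);h=cv2.cvtColor(im,cv2.COLOR_BGR2HSV)
    m=cv2.inRange(h,(50,130,50),(75,255,255))
    n,l,s,_=cv2.connectedComponentsWithStats(m);k=1+s[1:,4].argmax()
    ct=max(cv2.findContours((l==k).astype(np.uint8),0,2)[0],key=len)[:,0]
    W=np.array([ray(c,u,.018)[:2] for u in ct])
    (x,y),(w,hh),an=cv2.minAreaRect((W*1000).astype(np.float32))
    if w>hh: an-=90;w,hh=hh,w
    yaw=np.radians(an);yaw=(yaw+np.pi/2)%np.pi-np.pi/2
    return np.array([x/1e3,y/1e3,yaw]),(w,hh)
def pick(i):
    q=quat(P[2]-np.pi/2);g=U(P,.088,Y[i],.079)
    manip.reach(g+[0,0,.08],q);manip.move_gripper(.04)
    if manip.line_to(g,feed=.1,max_force=12): print("contact",manip.read_tool_pos())
    manip.move_gripper(0);print("gap",manip.read_finger_gap())
    manip.line_to(g+[0,0,.09],feed=.08)
    print("held",manip.read_finger_gap(),manip.read_contact_force(),manip.read_grasp_force())
E
python3 - <<'E'
from act import *
print(tray(),tray("side"))
pick(1)
print(tray(),tray("side"),manip.read_time_s())
shot("wrist","pics/w5.png")
E
```

```text
(array([ 0.4381, -0.1607, -0.0361]), (139.5194091796875, 316.0329895019531)) (array([ 0.4414, -0.1619, -0.035 ]), (141.8733673095703, 344.8389587402344))
gap 0.010791431982270658
held 0.010691761186312224 [ 0.1629 -0.5419 -0.8605] 60.18173575401306
(array([ 0.4382, -0.1604, -0.0375]), (139.38954162597656, 315.3875427246094)) (array([ 0.4413, -0.1624, -0.0345]), (141.77584838867188, 344.0538024902344)) 34.5583
```

View pics/w5.png

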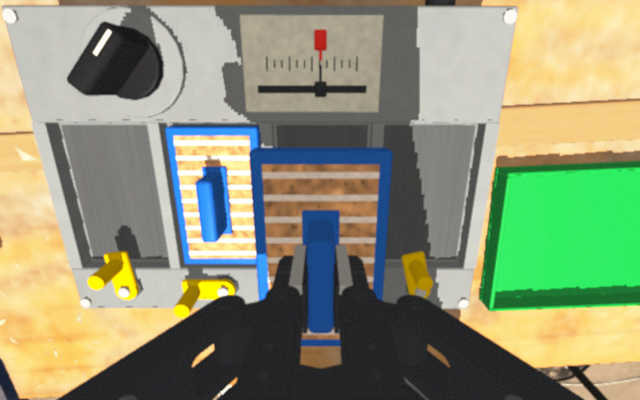

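```bash
cat >> act.py <<'E'
def place(T,yt):
    q=quat(T[2]-np.pi/2);h=U(T,0,yt,.13)
    manip.line_to(h+[0,0,.04],q,feed=.2);print("gap",manip.read_finger_gap())
    for n in("scene","side"):print("recheck",*tray(n))
    manip.line_to(h*[1,1,0]+[0,0,.055],feed=.15)
    print("touch",manip.line_to(h*[1,1,0]+[0,0,.038],feed=.03,max_force=6),manip.read_tool_pos())
    manip.move_gripper(.04);manip.line_to(h+[0,0,.04],feed=.2)
E
python3 - <<'E'
from act import *
place(np.array([.440,-.161,-.036]),-.08)
print(manip.read_time_s())
pick(2)
c,im=shot("scene");cv2.imwrite("pics/s6.png",cv2.resize(im[120:320,180:460],None,fx=2.8,fy=2.8))
print(tray(),tray("side"),manip.read_time_s())
E
```

```text
gap 0.010813478493463312
recheck [ 0.4384 -0.166  -0.0288] (139.90745544433594, 306.1504821777344)
recheck [ 0.4422 -0.165  -0.0339] (144.0392608642578, 338.559814453125)
touch True [ 0.4375 -0.2412  0.0419]
39.4667
gap 0.010890403499962
held 0.010833897255892138 [-0.1204 -0.1442 -1.5035] 60.213106870651245
(array([ 0.4387, -0.1604, -0.0349]), (138.53451538085938, 315.52764892578125)) (array([ 0.4416, -0.1619, -0.0369]), (141.78329467773438, 344.8873291015625)) 44.1917
```

View pics/s6.png

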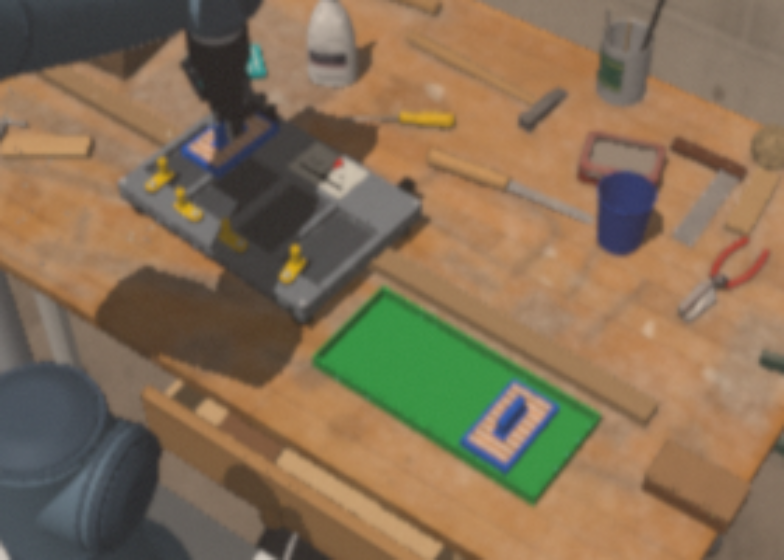

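Run:
```python
from act import *
place(np.array([.440,-.161,-.036]),.07)
for i,p in [(1,1.56),(2,1.56),(0,.18),(3,.12)]: tab(i,p,0.)
manip.reach([0.53,0.235,0.29],quat(0))
c,im=shot("wrist","pics/w7.png")
for r in find("wrist",c,"post0",.087): 
    d=r[2]-U(P,0,0,.087);print(np.round([np.cos(P[2])*d[0]+np.sin(P[2])*d[1],-np.sin(P[2])*d[0]+np.cos(P[2])*d[1]],4))
c,im=shot("scene");cv2.imwrite("pics/s7.png",cv2.resize(im[120:320,180:460],None,fx=2.8,fy=2.8))
print(tray(),manip.read_time_s())
```

```text
gap 0.011099511740718064
recheck [ 0.4399 -0.1605 -0.0358] (142.9731903076172, 315.545166015625)
recheck [ 0.4426 -0.1651 -0.035 ] (144.48739624023438, 338.6554260253906)
touch True [ 0.4429 -0.0912  0.042 ]
tab 1 gap 0.009906469075641203 0.00983685975116665 [ 1.0839 -3.3141  5.4053] 1.7528352577526503
tab 2 gap 0.009672911774996337 0.009725743718971612 [ 1.2231 -3.3149  5.3295] 1.908866766178081
tab 0 gap 0.009618022229999957 0.00945006932993309 [-1.0274  0.3471  5.7227] 1.5854681872555854
tab 3 gap 0.010097657914094782 0.00975430844274394 [-0.297  -1.5813  5.0054] 2.0478868962706414
[0.0374 0.0413]
[0.0373 0.1227]
[ 0.0379 -0.039 ]
(array([ 0.4383, -0.1604, -0.0372]), (138.5391387939453, 315.39678955078125)) 72.2333
```

View pics/w7.png

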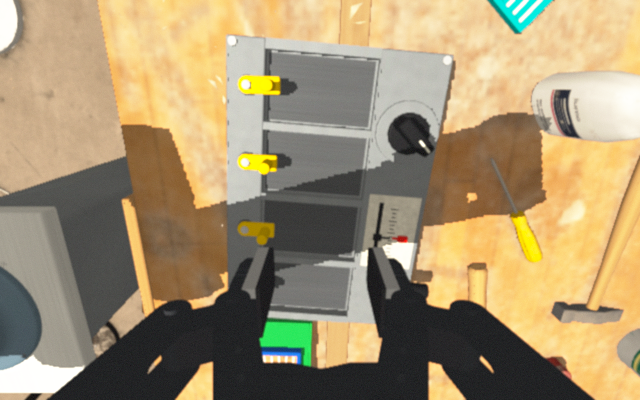

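View pics/s7.png

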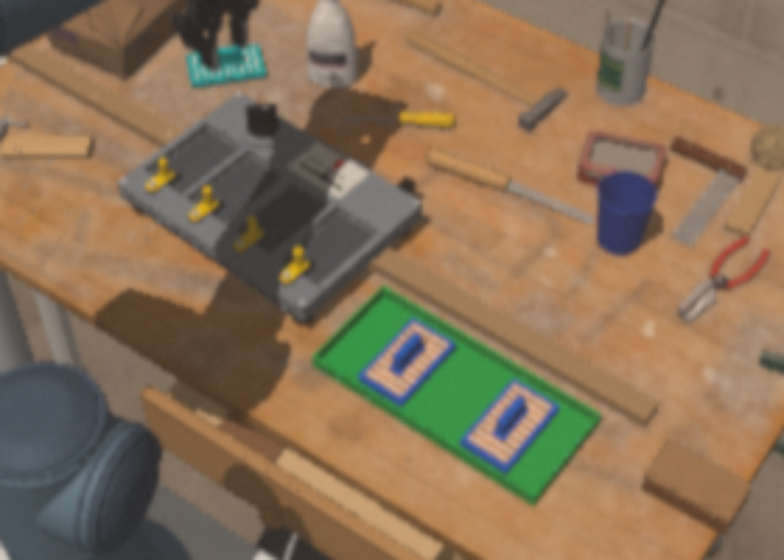

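Both filters lie flat in the tray, handle up and apart. All the tabs point over their bays, and the pointer is still in line with the mark.

```bash
python3 -c "
from rig import manip
print(manip.job_done())"
```

```text
the job is handed in; nothing more can be done
None
```

The job is handed in: the damper pointer is at the red mark, both blue filters (bays 1 and 2; 0 and 3 were empty) lie flat and handle up in the tray, all four tabs point over their bays, and the last pictures show nothing else disturbed.

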